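# Set up the tea-light lantern

## Robot

A 6-joint arm with a two-finger parallel gripper is mounted at the origin on a cart in front of the work surface, level with it; the furniture and walls round the work are solid. World frame = base frame: x ahead of the robot, y to its left, z up, the work surface at z = 0. Lengths are in m, angles in rad, forces in N, time in s.
With the tool pointing down it reaches from about 0.325 to 0.85 m from the base axis. Payload 15.5 kg.
Tool frame: the origin (TCP) lies on the centre line of the jaws, within the pads' length; the fingertips stand robot.tip_reach ahead of it and the grasp point (between the pads) is the TCP (robot.tip_reach is the distance from the TCP to the fingertips, in m); z points along the fingers, y is the line along which they close (so a half turn about z gives the same grasp; the last joint's range is limited). The gripper opens to 91 mm and grips with 3 to 60 N. Pads are 32 mm wide; open, the fingers measure 118 mm over their backs; the gripper's body (76 mm by 178 mm) begins 60 mm behind the grasp point.
Start: joints at [1.026, 0.494, 1.345, -0, 1.302, -0.096], TCP at [0.272, 0.563, 0.233] pointing down, gripper open.
Joint ranges: [-2.91, 2.91], [-0.82, 2.16], [0.22, 2.67], [-1.22, 4.37], [0.12, 2.79], [-3.08, 3.08]. Speed limits (rad/s): [1.89, 1.89, 2.57, 3.01, 3.01, 3.01].

## Interface

Orientations are given as a unit quaternion [w, x, y, z].
In Python, from rig import robot, eyes gives the robot as it stands.
- The arm moves only by the tool carry_out, never from a script. Its argument "steps" is a list of rows, each an object with "claw": the closure, from 0 (fully open) to 1 (shut); "slide": the shift along the tool's x, y, z in m, a list of three; "twist": the turn about the tool's z in degrees. A call has 1 to 5 rows; each row shifts and turns the commanded pose from where the row before left it, along the tool's axes as they then stand; what a row does not reach is not made up. A row lasts 1/12 s, in which the tool goes at most 41.7 mm and 7.16 degrees, less where a joint would pass 70% of its speed; a pose out of reach is approached as far as the arm can. A call with a gripper value outside its range is refused whole. The fingers move at their own pace and stop on an object; "grip_force" is the grip in N (left out, the last holds). Time passes only in rows, so rows that do not move let the fingers close. It gives the time, the measured TCP pose, the force, the opening and the grip force at its end, in the units of the state.
- robot.get_state(): the state, without advancing time (a new reading comes with each control period).
- eyes.capture(name): name is "scene" or "top" or "wrist"; returns the picture (400x640x3 uint8, blue, green, red); there is no depth.
- eyes.calibration(name): a dict with "vertical_fov" (degrees; the focal length in pixels is half the picture's height over the tangent of half this angle, whatever the lens; pixels are square), "cx", "cy" (the principal point, pixels), "world_from_camera" (4x4, takes a point from camera to world coordinates). Camera axes: x right, y down, z forward; pixel columns grow to the right and rows downward; lengths in m; the calibration is good to about 2 mm. A picture is of the moment at which its call begins: read the wrist's pose just before it. calibration takes no time and is no camera call; for the wrist camera it gives the pose at the moment of the call.
- robot.finish_job(): hands the job in; it is judged then, once.
The state is a dict: "time_s": time; "joints": joint angles; "joint_velocities": joint speeds; "effort": joint torques, N m; "tool_pos": TCP position; "tcp_rot": TCP orientation; "contact_force": force on the tool from outside, world axes, zero at the start; "torque": the same for the moment, N m; "gripper_width": opening from 0.0 (shut) to 1.0 (fully open); "gripper_force": force on a finger pad.
Only numpy, scipy, OpenCV 4.12 (cv2) and the standard library are available. Lean on these libraries where they do the work, as an engineer would, in place of code of your own. Each camera call takes 0.05 s, during which the arm holds its last target. There are 200 camera calls.

## Task

Set up the tea-light lantern on the blue mat, not the grey one: first stand the white dish on the middle of the mat, then set the tea light in the middle of the dish, then stand the green glass in the dish around the tea light, and finally put the cap on the glass, properly seated. Everything should end up upright and let go, and leave the garlic, egg cup, cork and matchbox where they are.

Things in the scene. Friction and masses are not known exactly. Their poses are not given: they have to be found in the camera images.
- mat_blue_top (a point): blue round mat, 110 mm diameter, 6 mm thick, fixed to the worktop: where the lantern is to stand. Point: centre of its top face, 6 mm above the worktop; z is up.
- mat_grey_top (a point): grey round mat of the same size and make, not to be used. Point: centre of its top face; fixed.
- dish_mid (a point): the lantern's dish: white enamel with a thin red line on the rim, round, loose, 68 mm diameter, 19 mm high, about 0.25 kg. Its inner floor is flat, 14 mm above its underside; a rim stands 5 mm above that floor and is 62.8 mm across inside. Point: on the axis, 9.5 mm above its underside; z is up along the axis.
- tea_light_mid (a point): tea light: an aluminium cup 38 mm diameter, 15 mm high, with green wax, loose, upright, about 15 g. Point: on the axis, 7.5 mm above its underside; z is up. When it is set in the dish, fingers outside it must stay more than 5 mm above the dish floor, because of the rim.
- glass_mid (a point): the lantern's glass: an open green tube with a steel wire ring round each end, loose, standing upright, 55 mm high, 57 mm diameter between 8 and 47 mm of its height and 53 mm at both ends, wall 2.5 mm (48 mm bore at the ends), about 0.12 kg. Point: on the axis, half-way up (27.5 mm); z is up. It stands on the dish floor inside the rim and surrounds the tea light.
- cap_mid (a point): the lantern's cap: a dark steel disc 58 mm diameter, 5 mm thick, with a round pale wooden knob on top (18 mm diameter, 22 mm high) and a round boss below (39 mm diameter, 5 mm deep) that drops into the glass's mouth; loose, about 0.09 kg, standing on its boss. Total height 32 mm: boss 0 to 5, disc 5 to 10, knob 10 to 32. Point: middle of the knob, 21 mm above the underside of the boss; z is up. Seated, the disc lies on the rim of the glass.
- garlic_mid (a point): bystander, loose, to be left alone: bulb of garlic, pale pink, standing, about 50 mm wide and 51 mm high. Point: half-way up.
- egg_cup_mid (a point): bystander, loose, to be left alone: cream stoneware egg cup with a blue line at the rim, standing, 48 mm diameter, 52 mm high. Point: half-way up.
- cork_mid (a point): bystander, loose, to be left alone: cork stopper standing on end, 24 mm diameter, 43 mm high. Point: half-way up.
- matchbox_mid (a point): bystander, loose, to be left alone: yellow and brown matchbox lying flat, 36 x 54 mm, 15 mm high. Point: half-way up.
There are look-alikes about, which are no part of the job. What is shaped like the part that bears dish_mid but pink is not meant.

How it is judged:
On the way, in this order (a step that is already met when the one before it is completed fails the run):
1. the dish stands on the middle of the blue mat (horizontal distance between dish_mid and mat_blue_top below 0.015 m and height (world z) of dish_mid between 0.0125 and 0.0185 m and angle between dish_mid's own z axis and vertical below 0.09 rad), for 0.2 s.
2. the tea light stands in the middle of the dish (all of step 1 and horizontal distance between tea_light_mid and dish_mid below 0.01 m and z of tea_light_mid in the frame of dish_mid between 0.009 and 0.015 m and angle between tea_light_mid's own z axis and vertical below 0.09 rad), for 0.2 s.
3. the glass stands on the dish floor inside the rim, around the tea light (all of step 2 and horizontal distance between glass_mid and dish_mid below 0.007 m and z of glass_mid in the frame of dish_mid between 0.029 and 0.035 m and angle between glass_mid's own z axis and vertical below 0.09 rad), for 0.2 s.
4. the cap is seated on the glass (all of step 3 and horizontal distance between cap_mid and glass_mid below 0.007 m and z of cap_mid in the frame of glass_mid between 0.0405 and 0.0465 m and angle between cap_mid's own z axis and vertical below 0.09 rad), for 0.2 s.
At the end, for the whole second after the job is handed in: Dish flat on the blue mat within 15 mm of its centre; tea light on the dish floor within 10 mm of the dish axis; glass on the dish floor within 7 mm of it; cap seated on the glass within 7 mm of its axis; all within 3 mm of seated height, upright within 0.09 rad, staying so for a second (all of step 4); the robot touches nothing.
It fails at once if the garlic is pushed more than 20 mm away (distance of garlic_mid from where it was at the start of the episode above 0.02 m).
It fails at once if the egg cup is pushed more than 20 mm away (distance of egg_cup_mid from where it was at the start of the episode above 0.02 m).
It fails at once if the cork is pushed more than 20 mm away (distance of cork_mid from where it was at the start of the episode above 0.02 m).
It fails at once if the matchbox is pushed more than 20 mm away (distance of matchbox_mid from where it was at the start of the episode above 0.02 m).
It also fails if it takes over 112 s, if anything falls off the work surface, if the arm or the gripper's body presses on something with over 40 N, if the wrist force passes 120 N, or if a joint passes its speed limit or range.

## Working session

There is one attempt and no reset: what is moved stays moved. The work goes in short steps, Python scripts to look and compute and a tool call to move; the robot and the scene stay as the last step left them, time stands still between calls to the robot, and variables do not carry over. Pictures are saved under pics/ and viewed, at most 14 in all, crops included, and the job is handed in when it is done.

Besides the shell and the picture viewer there is one more tool, called after "Request:" as name([rows], argument=value, ...), one row to a line, values as JSON. carry_out: Moves the arm, as the interface text tells. Its arguments: {"type":"object","properties":{"steps":{"type":"array","items":{"type":"object","properties":{"claw":{"type":"number"},"slide":{"type":"array","items":{"type":"number"}},"twist":{"type":"number"}}}},"grip_force":{"type":"number"}},"required":["steps"]}

```bash
mkdir -p pics; ls
python3 - <<'E'
from rig import robot, eyes
import cv2
s=robot.get_state(); print(s, robot.tip_reach)
for n in("scene","top"):
    cv2.imwrite(f"pics/{n}0.png",eyes.capture(n)); c=eyes.calibration(n); print(n,c)
print(eyes.calibration("wrist"))
E
```

```text
pics
{'time_s': 0.0, 'joints': array([ 1.02549530e+00,  4.94184079e-01,  1.34612947e+00, -7.40275430e-06,
        1.30250174e+00, -9.55062276e-02]), 'joint_velocities': array([-0.00069152,  0.0004302 , -0.00013913, -0.00120923, -0.00066864,
        0.00098662]), 'effort': array([ 7.54954253e-04, -8.78830075e+01, -3.81847715e+01,  7.08487770e-02,
        5.33009937e-02, -1.18988605e-04]), 'tool_pos': array([0.27155431, 0.56252656, 0.23233826]), 'tcp_rot': array([-1.89147243e-04,  2.23005345e-01,  9.74817030e-01, -5.81329675e-04]), 'contact_force': array([-0.20212158,  0.08714846,  0.08676825]), 'torque': array([0.04898153, 0.00116645, 0.00773242]), 'gripper_force': 0.0, 'gripper_width': 1.0026204958917657} 0.019
scene {'vertical_fov': 44.00074236973887, 'cx': 321.6585143428588, 'cy': 192.86033817648192, 'world_from_camera': array([[-0.96553457,  0.15339384, -0.21026965,  0.81329817],
       [ 0.25947743,  0.63048822, -0.73154362,  0.79957366],
       [ 0.02035825, -0.76089088, -0.64856041,  0.82073669],
       [ 0.        ,  0.        ,  0.        ,  1.        ]])}
top {'vertical_fov': 53.129894027013606, 'cx': 316.62822149084786, 'cy': 199.58114306887018, 'world_from_camera': array([[ 0.00111678, -0.98817755,  0.15330976,  0.41894326],
       [-0.99982993,  0.00171878,  0.01836187, -0.05183795],
       [-0.0184083 , -0.15330419, -0.98800757,  0.89164274],
       [ 0.        ,  0.        ,  0.        ,  1.        ]])}
{'vertical_fov': 58.5723163312769, 'cx': 317.65385805382783, 'cy': 193.26134473614397, 'world_from_camera': array([[ 0.43487056,  0.86638677,  0.24548232,  0.20123683],
       [ 0.90049099, -0.41782605, -0.12057105,  0.59541258],
       [-0.00189225,  0.27348741, -0.96187372,  0.38389902],
       [ 0.        ,  0.        ,  0.        ,  1.        ]])}
```

View pics/scene0.png

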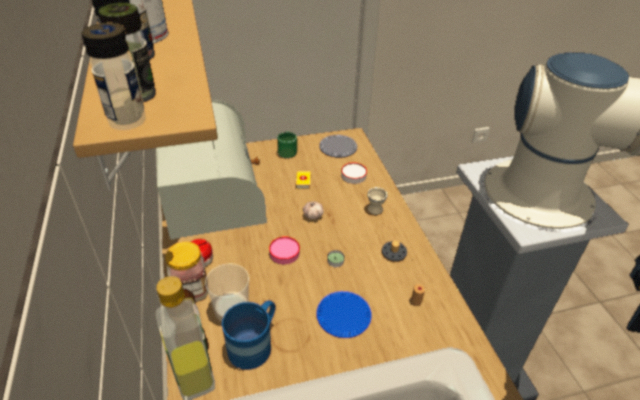

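View pics/top0.png

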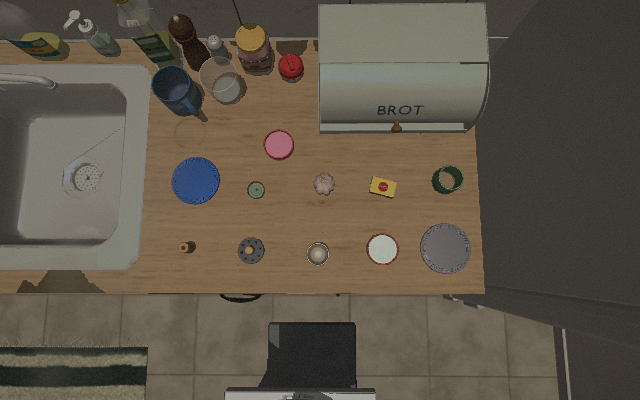

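Top view candidates:
- **Dish:** white with red rim at (382,249). The pink look-alike at (279,145) is not meant.
- **Mats:** blue at (196,181), to be used; grey at (446,248), not to be used.
- **Tea light:** (256,190).
- **Glass:** green at (447,180). The clear tumbler at (220,80) and blue mug at (175,90) are not meant.
- **Cap:** dark disc with knob at (251,250).
- **Bystanders:** egg cup (318,254), garlic (324,184), cork (187,247), matchbox (383,187).

```bash
cat > h.py <<'E'
import numpy as np, cv2
from rig import robot, eyes
def ray(c,u,v):
    f=200/np.tan(np.radians(c["vertical_fov"]/2)); T=c["world_from_camera"]
    return T[:3,3], T[:3,:3]@np.array([(u-c["cx"])/f,(v-c["cy"])/f,1])
def onz(c,u,v,z):
    o,d=ray(c,u,v); return (o+d*(z-o[2])/d[2])
def pix(c,p):
    f=200/np.tan(np.radians(c["vertical_fov"]/2)); T=c["world_from_camera"]
    q=T[:3,:3].T@(np.asarray(p)-T[:3,3]); return q[:2]/q[2]*f+[c["cx"],c["cy"]]
E
python3 - <<'E'
from h import *
im=cv2.imread("pics/top0.png"); c=eyes.calibration("top")
hsv=cv2.cvtColor(im,cv2.COLOR_BGR2HSV)
for n,(u,v),z in [("mat",(196,181),.006),("dish",(382,249),.019),("tea",(256,190),.015),("glass",(447,180),.055),("cap",(251,250),.01),("garlic",(324,184),.03),("egg",(318,254),.05),("cork",(187,247),.043),("match",(383,187),.015),("pink",(279,145),.019),("binfront",(400,130),.02),("grey",(446,248),.006)]:
    print(n,onz(c,u,v,z).round(3), hsv[v,u])
m=cv2.inRange(hsv,(105,120,60),(130,255,255)); m[:, :150]=0;m[:140]=0
(x,y),r=cv2.minEnclosingCircle(np.argwhere(m)[:,::-1].astype(np.float32)); print("mat fit",x,y,r,onz(c,x,y,.006), onz(c,x+r,y,.006))
a=np.hstack([cv2.resize(im[v-40:v+40,u-40:u+40],(260,260),interpolation=2) for u,v in ((382,249),(256,190),(447,180))])
cv2.imwrite("pics/crop.png",a)
E
```

```text
mat [0.6   0.239 0.006] [109 151 120]
dish [ 0.446 -0.177  0.019] [ 40  22 176]
tea [0.577 0.1   0.015] [45 59 78]
glass [ 0.59  -0.313  0.055] [ 17 105 119]
cap [0.444 0.108 0.01 ] [ 16 112 168]
garlic [ 0.587 -0.052  0.03 ] [ 11  55 148]
egg [ 0.435 -0.039  0.05 ] [ 28  40 166]
cork [0.449 0.239 0.043] [ 15 119 144]
match [ 0.583 -0.183  0.015] [  4 132 137]
pink [0.679 0.05  0.019] [174  92 164]
binfront [ 0.713 -0.224  0.02 ] [ 13 159  53]
grey [ 0.449 -0.318  0.006] [  5  15 101]
mat fit 195.5829315185547 180.8199005126953 23.995113372802734 [0.59995028 0.23952536 0.006     ] [0.59980633 0.18479072 0.006     ]
```

View pics/crop.png

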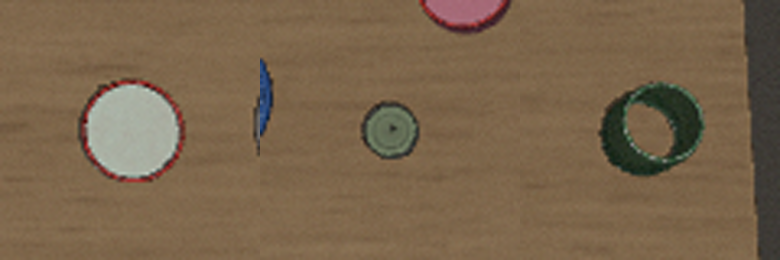

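The crop confirms the white dish with red rim, the green tea light and the open green glass. I'm turning the tool to align its axes with the world, then heading for the dish.

Request:
carry_out([
  {"twist": 7.13,"slide": [0,0,0],"claw": 0},
  {"twist": 7.13,"slide": [0,0,0],"claw": 0},
  {"twist": 7.13,"slide": [0,0,0],"claw": 0},
  {"twist": 7.13,"slide": [0,0,0],"claw": 0},
  {"twist": 7.13,"slide": [0,0,0],"claw": 0},
])

```text
time_s: 0.52
tool_pos: [0.2716, 0.5626, 0.2326]
tcp_rot: [0.0, 0.513, 0.858, -0.0]
contact_force: [-0.9, -0.5, -0.6]
gripper_width: 1.002
gripper_force: 0.0
```

Request:
carry_out([
  {"twist": 7.13,"slide": [0,0,0],"claw": 0},
  {"twist": 7.13,"slide": [0,0,0],"claw": 0},
  {"twist": 7.13,"slide": [0,0,0],"claw": 0},
  {"twist": 7.13,"slide": [0,0,0],"claw": 0},
  {"twist": 0,"slide": [0,0,0],"claw": 0},
])

```text
time_s: 0.93
tool_pos: [0.2716, 0.5627, 0.2326]
tcp_rot: [0.0, 0.709, 0.705, -0.0]
contact_force: [0.1, 0.9, -0.4]
gripper_width: 1.002
gripper_force: 0.0
```

Request:
carry_out([
  {"slide": [-0.035,0.02,0],"twist": 0,"claw": 0},
  {"slide": [-0.035,0.02,0],"twist": 0,"claw": 0},
  {"slide": [-0.035,0.02,0],"twist": 0,"claw": 0},
  {"slide": [-0.035,0.02,0],"twist": 0,"claw": 0},
  {"slide": [-0.035,0.02,0],"twist": 0,"claw": 0},
])

```text
time_s: 1.35
tool_pos: [0.3723, 0.3862, 0.2328]
tcp_rot: [0.0, 0.705, 0.709, -0.0]
contact_force: [0.9, 1.2, 0.2]
gripper_width: 1.001
gripper_force: 0.0
```

Request:
carry_out([
  {"slide": [-0.04,0.01,0],"twist": 0,"claw": 0},
  {"slide": [-0.04,0.01,0],"twist": 0,"claw": 0},
  {"slide": [-0.04,0.01,0],"twist": 0,"claw": 0},
  {"slide": [-0.04,0.01,0],"twist": 0,"claw": 0},
  {"slide": [-0.04,0.01,0],"twist": 0,"claw": 0},
])

```text
time_s: 1.77
tool_pos: [0.4221, 0.1861, 0.233]
tcp_rot: [0.0, 0.705, 0.709, 0.0]
contact_force: [0.9, -0.2, 0.1]
gripper_width: 1.003
gripper_force: 0.0
```

Request:
carry_out([
  {"slide": [-0.04,0.005,0],"twist": 0,"claw": 0},
  {"slide": [-0.04,0.005,0],"twist": 0,"claw": 0},
  {"slide": [-0.04,0.005,0],"twist": 0,"claw": 0},
  {"slide": [-0.04,0.005,0],"twist": 0,"claw": 0},
  {"slide": [-0.04,0.005,0],"twist": 0,"claw": 0},
])

```text
time_s: 2.18
tool_pos: [0.447, -0.0139, 0.233]
tcp_rot: [0.0, 0.705, 0.709, 0.0]
contact_force: [1.1, 0.4, 0.4]
gripper_width: 0.993
gripper_force: 0.0
```

Request:
carry_out([
  {"slide": [-0.04,0,0.01],"twist": 0,"claw": 0},
  {"slide": [-0.04,0,0.015],"twist": 0,"claw": 0},
  {"slide": [-0.04,0,0.02],"twist": 0,"claw": 0},
  {"slide": [-0.04,0,0.02],"twist": 0,"claw": 0},
  {"slide": [0,0,0.015],"twist": 0,"claw": 0},
])

```text
time_s: 2.6
tool_pos: [0.4479, -0.1712, 0.155]
tcp_rot: [0.001, 0.706, 0.708, -0.0]
contact_force: [0.2, 0.5, 0.9]
gripper_width: 0.999
gripper_force: 0.0
```

Run:
```python
from h import *
s=robot.get_state(); print(s["tool_pos"],s["tcp_rot"]); c=eyes.calibration("wrist"); im=eyes.capture("wrist")
cv2.imwrite("pics/w1.png",im); np.save("c1.npy",c,allow_pickle=True); print(pix(c,(.446,-.177,.019)))
```

```text
[ 0.44786465 -0.17122962  0.15498421] [ 1.13716978e-03  7.06189516e-01  7.08021909e-01 -2.25881890e-04]
[316.26894287 193.20124289]
```

View pics/w1.png

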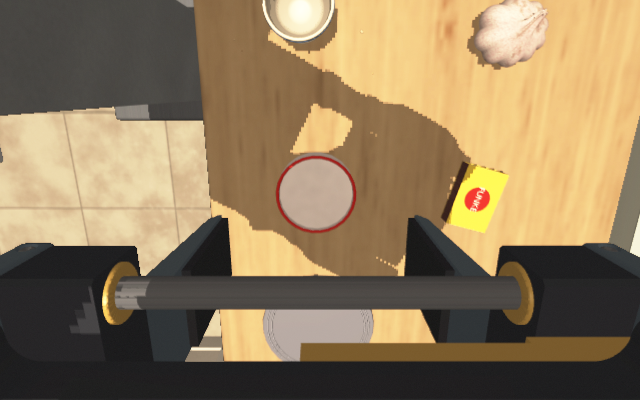

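The wrist view shows the white dish with its red rim, centred at (316,193), between matchbox and egg cup, with the grey mat beyond. Measuring it now.

Run:
```python
from h import *
c=np.load("c1.npy",allow_pickle=True).item(); im=cv2.imread("pics/w1.png").astype(int)
m=((im[...,2]-im[...,1]>60)&(im[...,1]<90)); m[:140]=0;m[245:]=0;m[:,:260]=0;m[:,370:]=0
p=np.argwhere(m)[:,::-1].astype(np.float32); (x,y),(a,b),_=cv2.fitEllipse(cv2.convexHull(p)); print(x,y,a,b,onz(c,x,y,.019),robot.get_state()["tool_pos"])
```

```text
315.5599060058594 194.0343780517578 77.25130462646484 80.4341812133789 [ 0.44540624 -0.17772845  0.019     ] [ 0.44630323 -0.16802823  0.15269416]
```

Request:
carry_out([
  {"slide": [-0.007,0,0.03],"twist": 0,"claw": 0},
  {"slide": [0,0,0.035],"twist": 0,"claw": 0},
  {"slide": [0,0,0.025],"twist": 0,"claw": 0},
  {"slide": [0,0,0],"twist": 0,"claw": 0},
  {"slide": [0,0,0],"twist": 0,"claw": 0},
], grip_force=15)

```text
time_s: 3.07
tool_pos: [0.447, -0.1717, 0.066]
tcp_rot: [-0.001, 0.706, 0.709, -0.0]
contact_force: [0.1, -0.1, 0.9]
gripper_width: 1.004
gripper_force: 0.0
```

Request:
carry_out([
  {"slide": [-0.006,-0.001,0.02],"twist": 0,"claw": 0},
  {"slide": [0,0,0.015],"twist": 0,"claw": 0},
  {"slide": [0,0,0.009],"twist": 0,"claw": 0},
  {"slide": [0,0,0],"twist": 0,"claw": 0},
  {"slide": [0,0,0],"twist": 0,"claw": 0},
])

```text
time_s: 3.48
tool_pos: [0.4469, -0.1784, 0.0231]
tcp_rot: [0.0, 0.706, 0.708, 0.0]
contact_force: [-0.1, 0.3, -0.7]
gripper_width: 0.999
gripper_force: 0.0
```

Request:
carry_out([
  {"slide": [0,0,0],"twist": 0,"claw": 1},
  {"slide": [0,0,0],"twist": 0,"claw": 1},
  {"slide": [0,0,0],"twist": 0,"claw": 1},
  {"slide": [0,0,0],"twist": 0,"claw": 1},
  {"slide": [0,0,0],"twist": 0,"claw": 1},
])

```text
time_s: 3.9
tool_pos: [0.4467, -0.1786, 0.0225]
tcp_rot: [0.0, 0.707, 0.707, 0.0]
contact_force: [-0.4, 0.6, 8.9]
gripper_width: 0.744
gripper_force: 15.0
```

Request:
carry_out([
  {"slide": [0,0,0],"twist": 0,"claw": 1},
  {"slide": [0,0,0],"twist": 0,"claw": 1},
  {"slide": [0,0,0],"twist": 0,"claw": 1},
  {"slide": [0,0,0],"twist": 0,"claw": 1},
  {"slide": [0,0,0],"twist": 0,"claw": 1},
])

```text
time_s: 4.32
tool_pos: [0.4467, -0.1786, 0.0225]
tcp_rot: [0.0, 0.707, 0.707, 0.0]
contact_force: [-0.7, 1.6, 9.7]
gripper_width: 0.741
gripper_force: 15.0
```

Request:
carry_out([
  {"slide": [0,0,-0.01],"twist": 0,"claw": 1},
  {"slide": [0,0,-0.025],"twist": 0,"claw": 1},
  {"slide": [0,0,-0.03],"twist": 0,"claw": 1},
  {"slide": [0.01,0.003,-0.03],"twist": 0,"claw": 1},
  {"slide": [0.02,0.007,-0.01],"twist": 0,"claw": 1},
], grip_force=20)

```text
time_s: 4.73
tool_pos: [0.4573, -0.1499, 0.131]
tcp_rot: [0.002, 0.707, 0.707, 0.001]
contact_force: [0.2, 0.4, -1.7]
gripper_width: 0.742
gripper_force: 20.0
```

Request:
carry_out([
  {"slide": [0.03,0.01,0],"twist": 0,"claw": 1},
  {"slide": [0.037,0.015,0],"twist": 0,"claw": 1},
  {"slide": [0.037,0.015,0],"twist": 0,"claw": 1},
  {"slide": [0.037,0.015,0],"twist": 0,"claw": 1},
  {"slide": [0.037,0.015,0],"twist": 0,"claw": 1},
])

```text
time_s: 5.15
tool_pos: [0.5263, 0.0315, 0.1278]
tcp_rot: [0.0, 0.707, 0.707, -0.0]
contact_force: [0.7, -0.7, -1.3]
gripper_width: 0.743
gripper_force: 20.0
```

Request:
carry_out([
  {"slide": [0.037,0.015,0],"twist": 0,"claw": 1},
  {"slide": [0.037,0.015,0],"twist": 0,"claw": 1},
  {"slide": [0.037,0.015,0],"twist": 0,"claw": 1},
  {"slide": [0.035,0.015,0],"twist": 0,"claw": 1},
  {"slide": [0.03,0.01,0],"twist": 0,"claw": 1},
])

```text
time_s: 5.57
tool_pos: [0.5967, 0.2082, 0.1277]
tcp_rot: [0.0, 0.706, 0.708, 0.0]
contact_force: [0.9, -0.2, -2.5]
gripper_width: 0.744
gripper_force: 20.0
```

Request:
carry_out([
  {"slide": [0.02,0.005,0],"twist": 0,"claw": 1},
  {"slide": [0.01,0,0],"twist": 0,"claw": 1},
  {"slide": [0,0,0],"twist": 0,"claw": 1},
  {"slide": [0,0,0],"twist": 0,"claw": 1},
])

```text
time_s: 5.9
tool_pos: [0.6003, 0.2353, 0.1271]
tcp_rot: [-0.0, 0.706, 0.708, -0.0]
contact_force: [-0.1, -0.5, -1.8]
gripper_width: 0.742
gripper_force: 20.0
```

Run:
```python
from h import *
s=robot.get_state(); print(s["tool_pos"],s["tcp_rot"],s["gripper_width"]); c=eyes.calibration("wrist"); im=eyes.capture("wrist")
cv2.imwrite("pics/w2.png",im); np.save("c2.npy",c,allow_pickle=True); print(pix(c,(.6,.2395,.006)))
```

```text
[0.60032888 0.23528724 0.12714274] [-1.15042848e-04  7.06464419e-01  7.07748378e-01 -4.95239590e-04] 0.7424627672516619
[318.44092428 186.41261427]
```

View pics/w2.png

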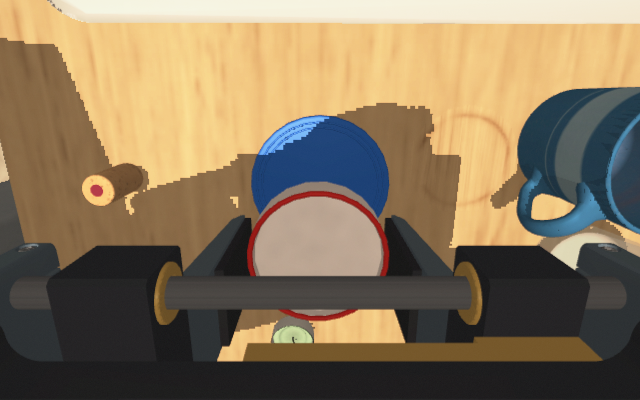

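The dish is in the jaws, centred near (318,256), just short of the blue mat at (320,183). The cork and mug are clear. Lowering now.

Request:
carry_out([
  {"slide": [0.004,0,0.02],"twist": 0,"claw": 1},
  {"slide": [0,0,0.03],"twist": 0,"claw": 1},
  {"slide": [0,0,0.025],"twist": 0,"claw": 1},
  {"slide": [0,0,0.015],"twist": 0,"claw": 1},
  {"slide": [0,0,0],"twist": 0,"claw": 1},
])

```text
time_s: 6.37
tool_pos: [0.5989, 0.2375, 0.0341]
tcp_rot: [-0.001, 0.707, 0.707, -0.003]
contact_force: [-1.4, -1.4, -3.0]
gripper_width: 0.743
gripper_force: 20.0
```

Request:
carry_out([
  {"slide": [0,0,0],"twist": 0,"claw": 1},
  {"slide": [0,0,0.004],"twist": 0,"claw": 1},
  {"slide": [0,0,0],"twist": 0,"claw": 1},
  {"slide": [0,0,0.003],"twist": 0,"claw": 1},
  {"slide": [0,0,0],"twist": 0,"claw": 1},
])

```text
time_s: 6.78
tool_pos: [0.6013, 0.2396, 0.0304]
tcp_rot: [0.0, 0.707, 0.707, 0.0]
contact_force: [-0.9, 0.9, -4.1]
gripper_width: 0.742
gripper_force: 20.0
```

Request:
carry_out([
  {"slide": [0,0,0.0015],"twist": 0,"claw": 1},
  {"slide": [0,0,0],"twist": 0,"claw": 1},
  {"slide": [0,0,0],"twist": 0,"claw": 1},
])

```text
time_s: 7.03
tool_pos: [0.6011, 0.2397, 0.0286]
tcp_rot: [0.0, 0.707, 0.707, 0.0]
contact_force: [0.0, 0.3, -2.0]
gripper_width: 0.74
gripper_force: 20.0
```

Request:
carry_out([
  {"slide": [0,0,0],"twist": 0,"claw": 0},
  {"slide": [0,0,0],"twist": 0,"claw": 0},
  {"slide": [0,0,0],"twist": 0,"claw": 0},
  {"slide": [0,0,0],"twist": 0,"claw": 0},
  {"slide": [0,0,0],"twist": 0,"claw": 0},
])

```text
time_s: 7.45
tool_pos: [0.6011, 0.2396, 0.0286]
tcp_rot: [0.0, 0.707, 0.707, 0.0]
contact_force: [0.4, -0.4, 0.7]
gripper_width: 1.002
gripper_force: 0.0
```

Request:
carry_out([
  {"slide": [0,0,-0.01],"twist": 0,"claw": 0},
  {"slide": [0,0,-0.03],"twist": 0,"claw": 0},
  {"slide": [0,0,-0.035],"twist": 0,"claw": 0},
  {"slide": [0,0,-0.035],"twist": 0,"claw": 0},
  {"slide": [0,0,-0.02],"twist": 0,"claw": 0},
])

```text
time_s: 7.87
tool_pos: [0.6021, 0.24, 0.1632]
tcp_rot: [0.001, 0.707, 0.707, 0.002]
contact_force: [0.5, 1.1, -0.4]
gripper_width: 1.002
gripper_force: 0.0
```

Request:
carry_out([
  {"slide": [0,0,0],"twist": 0,"claw": 0},
  {"slide": [0,0,0],"twist": 0,"claw": 0},
  {"slide": [0,0,0],"twist": 0,"claw": 0},
])

```text
time_s: 8.12
tool_pos: [0.6006, 0.2395, 0.1583]
tcp_rot: [-0.0, 0.707, 0.707, -0.0]
contact_force: [-0.2, -0.2, 0.6]
gripper_width: 0.997
gripper_force: 0.0
```

Run:
```python
from h import *
s=robot.get_state(); print(s["tool_pos"]); c=eyes.calibration("wrist"); im0=eyes.capture("wrist"); im=im0.astype(int)
cv2.imwrite("pics/w3.png",im0); u,v=pix(c,(.601,.2395,.025)).astype(int); print(u,v)
m=((im[...,2]-im[...,1]>50)&(im[...,1]<100)).astype(np.uint8); k=np.zeros_like(m); k[max(v-55,0):v+55,u-60:u+60]=1; m*=k
p=np.argwhere(m)[:,::-1].astype(np.float32); x,y=cv2.fitEllipse(cv2.convexHull(p))[0]; print(cv2.fitEllipse(cv2.convexHull(p)),onz(c,x,y,.025))
hsv=cv2.cvtColor(im0,cv2.COLOR_BGR2HSV); b=cv2.inRange(hsv,(105,120,60),(130,255,255)); b[:,450:]=0;b[:,:180]=0
p=cv2.convexHull(np.argwhere(b)[:,::-1].astype(np.float32)); e=cv2.fitEllipse(p); print(e,onz(c,*e[0],.006))
```

```text
[0.60062365 0.23949449 0.15828544]
319 187
((318.1932067871094, 186.76995849609375), (79.04004669189453, 81.58389282226562), 91.68492126464844) [0.60013018 0.2402498  0.025     ]
((319.273681640625, 178.0218048095703), (119.86206817626953, 123.13602447509766), 90.07133483886719) [0.60108143 0.24312047 0.006     ]
```

View pics/w3.png

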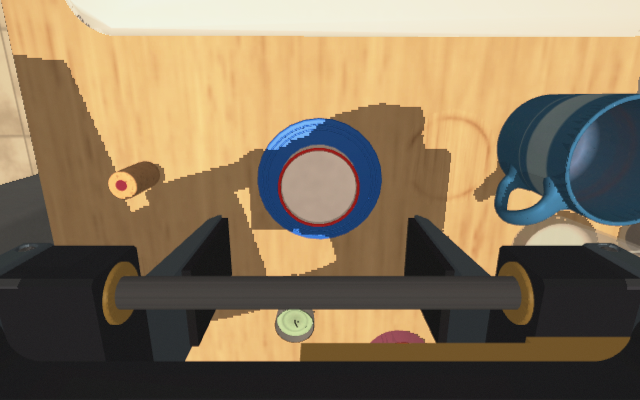

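The dish stands centred on the blue mat at (318,187), and the tea light shows at (295,323). Now going above the tea light.

Request:
carry_out([
  {"slide": [-0.025,-0.005,0],"twist": 0,"claw": 0},
  {"slide": [-0.035,-0.006,0],"twist": 0,"claw": 0},
  {"slide": [-0.035,-0.006,0],"twist": 0,"claw": 0},
  {"slide": [-0.03,-0.005,0],"twist": 0,"claw": 0},
  {"slide": [-0.014,-0.002,0],"twist": 0,"claw": 0},
])

```text
time_s: 8.58
tool_pos: [0.5757, 0.0976, 0.1573]
tcp_rot: [-0.001, 0.707, 0.707, -0.001]
contact_force: [1.4, 0.4, -0.2]
gripper_width: 1.002
gripper_force: 0.0
```

Request:
carry_out([
  {"slide": [0,0,0],"twist": 0,"claw": 0},
  {"slide": [0,0,0],"twist": 0,"claw": 0},
  {"slide": [0,0,0],"twist": 0,"claw": 0},
])

```text
time_s: 8.83
tool_pos: [0.5773, 0.1014, 0.1581]
tcp_rot: [-0.0, 0.707, 0.708, -0.0]
contact_force: [0.1, 0.4, 0.1]
gripper_width: 0.999
gripper_force: 0.0
```

Run:
```python
from h import *
s=robot.get_state(); print(s["tool_pos"]); c=eyes.calibration("wrist"); im0=eyes.capture("wrist")
cv2.imwrite("pics/w4.png",im0); u,v=pix(c,(.577,.1,.015)).astype(int); print(u,v)
hsv=cv2.cvtColor(im0[v-45:v+45,u-45:u+45],cv2.COLOR_BGR2HSV); b=cv2.inRange(hsv,(32,30,30),(85,255,255))
n,l,st,ce=cv2.connectedComponentsWithStats(b); i=1+st[1:,4].argmax(); b=(l==i)
p=cv2.convexHull(np.argwhere(b)[:,::-1].astype(np.float32)); e=cv2.fitEllipse(p); print(e)
print(onz(c,e[0][0]+u-45,e[0][1]+v-45,.014))
cv2.imwrite("pics/w4c.png",cv2.resize(np.hstack([im0[v-45:v+45,u-45:u+45],cv2.merge([b.astype(np.uint8)*255]*3)]),None,fx=4,fy=4))
```

```text
[0.5772741  0.10142729 0.15805411]
318 186
((45.84980010986328, 42.92615509033203), (37.921138763427734, 41.070594787597656), 86.90196228027344)
[0.57732541 0.10190549 0.014     ]
```

View pics/w4c.png

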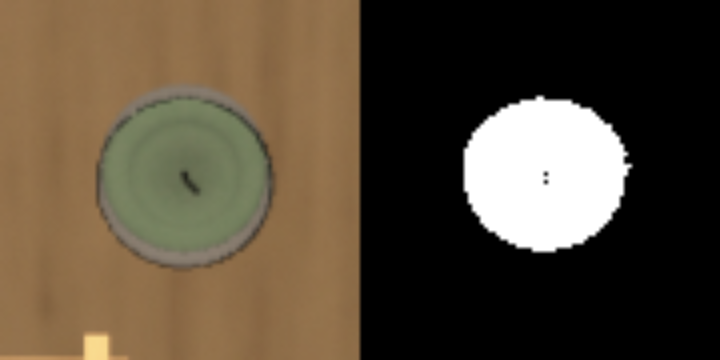

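The tea light is centred at about (319,184), almost exactly under the tool. Descending to keep the tips 7 mm above its base.

Request:
carry_out([
  {"slide": [0,0,0.02],"twist": 0,"claw": 0},
  {"slide": [0,0,0.035],"twist": 0,"claw": 0},
  {"slide": [0,0,0.035],"twist": 0,"claw": 0},
  {"slide": [0,0,0.025],"twist": 0,"claw": 0},
  {"slide": [0,0,0.01],"twist": 0,"claw": 0},
], grip_force=8)

```text
time_s: 9.3
tool_pos: [0.5754, 0.1016, 0.0301]
tcp_rot: [-0.001, 0.706, 0.708, -0.002]
contact_force: [-0.9, 0.3, 0.5]
gripper_width: 1.004
gripper_force: 0.0
```

Request:
carry_out([
  {"slide": [0,0,0.005],"twist": 0,"claw": 0},
  {"slide": [0,0,0],"twist": 0,"claw": 0},
  {"slide": [0,0,0],"twist": 0,"claw": 0},
])

```text
time_s: 9.55
tool_pos: [0.578, 0.1011, 0.0296]
tcp_rot: [0.0, 0.707, 0.708, 0.001]
contact_force: [0.3, 0.2, -0.4]
gripper_width: 0.999
gripper_force: 0.0
```

Request:
carry_out([
  {"slide": [0,0,0.0025],"twist": 0,"claw": 0},
  {"slide": [0,0,0],"twist": 0,"claw": 0.3},
  {"slide": [0,0,0],"twist": 0,"claw": 1},
  {"slide": [0,0,0],"twist": 0,"claw": 1},
  {"slide": [0,0,0],"twist": 0,"claw": 1},
])

```text
time_s: 9.97
tool_pos: [0.5774, 0.1006, 0.0264]
tcp_rot: [0.0, 0.707, 0.707, 0.0]
contact_force: [-0.5, 0.3, -0.9]
gripper_width: 0.737
gripper_force: 0.0
```

Request:
carry_out([
  {"slide": [0,0,0],"twist": 0,"claw": 1},
  {"slide": [0,0,0],"twist": 0,"claw": 1},
  {"slide": [0,0,0],"twist": 0,"claw": 1},
  {"slide": [0,0,0],"twist": 0,"claw": 1},
  {"slide": [0,0,0],"twist": 0,"claw": 1},
])

```text
time_s: 10.38
tool_pos: [0.5772, 0.1006, 0.026]
tcp_rot: [-0.0, 0.707, 0.707, -0.0]
contact_force: [0.7, -0.1, 0.7]
gripper_width: 0.399
gripper_force: 8.0
```

Request:
carry_out([
  {"slide": [0,0,-0.01],"twist": 0,"claw": 1},
  {"slide": [0,0,-0.025],"twist": 0,"claw": 1},
  {"slide": [0.015,0.003,-0.02],"twist": 0,"claw": 1},
  {"slide": [0.03,0.005,-0.005],"twist": 0,"claw": 1},
  {"slide": [0.035,0.006,0],"twist": 0,"claw": 1},
])

```text
time_s: 10.8
tool_pos: [0.5923, 0.1805, 0.0889]
tcp_rot: [0.001, 0.708, 0.707, 0.001]
contact_force: [0.9, -0.1, 0.4]
gripper_width: 0.399
gripper_force: 8.0
```

Request:
carry_out([
  {"slide": [0.03,0.005,0],"twist": 0,"claw": 1},
  {"slide": [0.02,0.003,0],"twist": 0,"claw": 1},
  {"slide": [0.009,0.002,0],"twist": 0,"claw": 1},
  {"slide": [0,0,0],"twist": 0,"claw": 1},
  {"slide": [0,0,0],"twist": 0,"claw": 1},
])

```text
time_s: 11.22
tool_pos: [0.6009, 0.2392, 0.0862]
tcp_rot: [0.0, 0.707, 0.708, -0.0]
contact_force: [-0.1, 0.0, -0.8]
gripper_width: 0.404
gripper_force: 8.0
```

Request:
carry_out([
  {"slide": [0,0,0],"twist": 0,"claw": 1},
  {"slide": [0,0,0],"twist": 0,"claw": 1},
])

```text
time_s: 11.38
tool_pos: [0.6009, 0.2382, 0.0861]
tcp_rot: [-0.0, 0.707, 0.707, -0.0]
contact_force: [0.7, -0.1, -0.4]
gripper_width: 0.399
gripper_force: 8.0
```

Down by 40 mm to z = 0.046, with a 1 mm correction in y.

Request:
carry_out([
  {"slide": [0.001,0,0.01],"twist": 0,"claw": 1},
  {"slide": [0,0,0.015],"twist": 0,"claw": 1},
  {"slide": [0,0,0.008],"twist": 0,"claw": 1},
  {"slide": [0,0,0.003],"twist": 0,"claw": 1},
  {"slide": [0,0,0],"twist": 0,"claw": 1},
])

```text
time_s: 11.8
tool_pos: [0.6005, 0.2401, 0.0489]
tcp_rot: [-0.0, 0.707, 0.707, -0.001]
contact_force: [0.1, 0.0, 0.3]
gripper_width: 0.404
gripper_force: 8.0
```

Request:
carry_out([
  {"slide": [0,0,0.003],"twist": 0,"claw": 1},
  {"slide": [0,0,0],"twist": 0,"claw": 1},
  {"slide": [0,0,0],"twist": 0,"claw": 1},
])

```text
time_s: 12.05
tool_pos: [0.6012, 0.2406, 0.0473]
tcp_rot: [0.0, 0.707, 0.707, 0.0]
contact_force: [-0.7, -0.2, 0.3]
gripper_width: 0.403
gripper_force: 8.0
```

Request:
carry_out([
  {"slide": [0,0,0.001],"twist": 0,"claw": 1},
  {"slide": [0,0,0],"twist": 0,"claw": 1},
  {"slide": [0,0,0],"twist": 0,"claw": 1},
])

```text
time_s: 12.3
tool_pos: [0.6012, 0.2407, 0.0462]
tcp_rot: [0.0, 0.707, 0.707, 0.0]
contact_force: [-0.8, 0.4, 0.1]
gripper_width: 0.4
gripper_force: 8.0
```

Request:
carry_out([
  {"slide": [0,0,0],"twist": 0,"claw": 0.45},
  {"slide": [0,0,0],"twist": 0,"claw": 0.4},
  {"slide": [0,0,0],"twist": 0,"claw": 0},
  {"slide": [0,0,0],"twist": 0,"claw": 0},
  {"slide": [0,0,0],"twist": 0,"claw": 0},
])

```text
time_s: 12.72
tool_pos: [0.6011, 0.2406, 0.046]
tcp_rot: [0.0, 0.707, 0.707, 0.0]
contact_force: [0.4, 1.0, -0.2]
gripper_width: 0.738
gripper_force: 0.0
```

Request:
carry_out([
  {"slide": [0,0,-0.01],"twist": 0,"claw": 0},
  {"slide": [0,0,-0.03],"twist": 0,"claw": 0},
  {"slide": [0,0,-0.035],"twist": 0,"claw": 0},
  {"slide": [0,0,-0.025],"twist": 0,"claw": 0},
  {"slide": [0,0,-0.01],"twist": 0,"claw": 0},
])

```text
time_s: 13.13
tool_pos: [0.6026, 0.2411, 0.1608]
tcp_rot: [0.001, 0.707, 0.707, 0.002]
contact_force: [-0.3, -0.2, 1.8]
gripper_width: 1.0
gripper_force: 0.0
```

Request:
carry_out([
  {"slide": [0,0,0],"twist": 0,"claw": 0},
  {"slide": [0,0,0],"twist": 0,"claw": 0},
  {"slide": [0,0,0],"twist": 0,"claw": 0},
])

```text
time_s: 13.38
tool_pos: [0.6004, 0.2404, 0.155]
tcp_rot: [-0.0, 0.707, 0.707, -0.001]
contact_force: [-0.5, -0.9, -0.3]
gripper_width: 0.998
gripper_force: 0.0
```

Run:
```python
from h import *
s=robot.get_state(); print(s["tool_pos"]); c=eyes.calibration("wrist"); im0=eyes.capture("wrist"); im=im0.astype(int)
u,v=pix(c,(.601,.24,.025)).astype(int); print(u,v); o=np.array([u-60,v-60])
C=im0[v-60:v+60,u-60:u+60]; A=C.astype(int)
def fit(b,z):
    n,l,st,ce=cv2.connectedComponentsWithStats(b.astype(np.uint8)); b=l==1+st[1:,4].argmax()
    e=cv2.fitEllipse(cv2.convexHull(np.argwhere(b)[:,::-1].astype(np.float32))); print(e,onz(c,*(np.array(e[0])+o),z))
fit((A[...,2]-A[...,1]>50)&(A[...,1]<100),.025)
fit(cv2.inRange(cv2.cvtColor(C,cv2.COLOR_BGR2HSV),(32,30,30),(85,255,255))>0,.034)
cv2.imwrite("pics/w5.png",cv2.resize(C,None,fx=4,fy=4))
```

```text
[0.60038201 0.24038745 0.15496336]
319 189
((59.720611572265625, 59.861392974853516), (79.57952117919922, 82.50814056396484), 91.97279357910156) [0.60015042 0.24023897 0.025     ]
((59.85273361206055, 60.54789733886719), (40.649105072021484, 44.013248443603516), 88.36016845703125) [0.60024448 0.24212793 0.034     ]
```

View pics/w5.png

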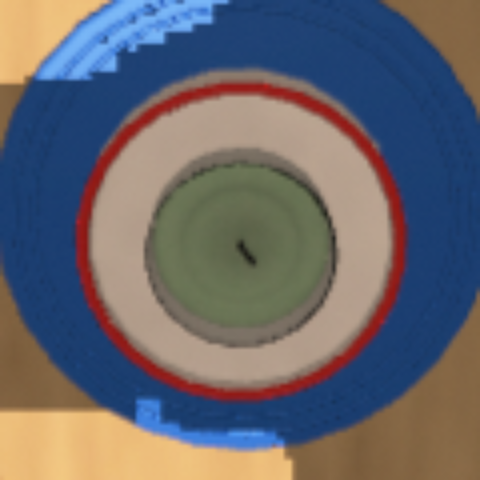

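The tea light sits concentric in the dish, within about 2 mm. On to the glass.

Request:
carry_out([
  {"slide": [-0.03,0,-0.01],"twist": 0,"claw": 0},
  {"slide": [-0.04,0,-0.01],"twist": 0,"claw": 0},
  {"slide": [-0.04,0,0],"twist": 0,"claw": 0},
  {"slide": [-0.04,0,0],"twist": 0,"claw": 0},
  {"slide": [-0.04,0,0],"twist": 0,"claw": 0},
])

```text
time_s: 13.85
tool_pos: [0.6004, 0.049, 0.175]
tcp_rot: [-0.001, 0.707, 0.708, -0.001]
contact_force: [1.4, 1.2, -0.6]
gripper_width: 1.001
gripper_force: 0.0
```

Request:
carry_out([
  {"slide": [-0.04,0,0],"twist": 0,"claw": 0},
  {"slide": [-0.04,0,0],"twist": 0,"claw": 0},
  {"slide": [-0.04,0,0],"twist": 0,"claw": 0},
  {"slide": [-0.04,0,0],"twist": 0,"claw": 0},
  {"slide": [-0.04,-0.003,0],"twist": 0,"claw": 0},
])

```text
time_s: 14.27
tool_pos: [0.5979, -0.1512, 0.1748]
tcp_rot: [-0.001, 0.707, 0.707, -0.0]
contact_force: [1.3, -0.5, -0.2]
gripper_width: 1.003
gripper_force: 0.0
```

Request:
carry_out([
  {"slide": [-0.04,-0.003,0],"twist": 0,"claw": 0},
  {"slide": [-0.04,-0.003,0],"twist": 0,"claw": 0},
  {"slide": [-0.04,-0.002,0],"twist": 0,"claw": 0},
  {"slide": [-0.03,0,0],"twist": 0,"claw": 0},
  {"slide": [-0.013,0,0],"twist": 0,"claw": 0},
])

```text
time_s: 14.68
tool_pos: [0.5896, -0.3163, 0.1745]
tcp_rot: [-0.001, 0.708, 0.707, -0.0]
contact_force: [-0.5, -0.5, 0.8]
gripper_width: 1.003
gripper_force: 0.0
```

Request:
carry_out([
  {"slide": [0,0,0],"twist": 0,"claw": 0},
  {"slide": [0,0,0],"twist": 0,"claw": 0},
  {"slide": [0,0,0],"twist": 0,"claw": 0},
])

```text
time_s: 14.93
tool_pos: [0.5904, -0.311, 0.1752]
tcp_rot: [-0.001, 0.707, 0.708, -0.0]
contact_force: [0.6, 0.6, -0.3]
gripper_width: 1.001
gripper_force: 0.0
```

Run:
```python
from h import *
s=robot.get_state(); print(s["tool_pos"]); c=eyes.calibration("wrist"); im0=eyes.capture("wrist")
cv2.imwrite("pics/w6.png",im0); np.save("c6.npy",c,allow_pickle=True); print(pix(c,(.59,-.313,.055)))
```

```text
[ 0.5904196  -0.31101495  0.17523926]
[318.39503765 194.56600984]
```

View pics/w6.png

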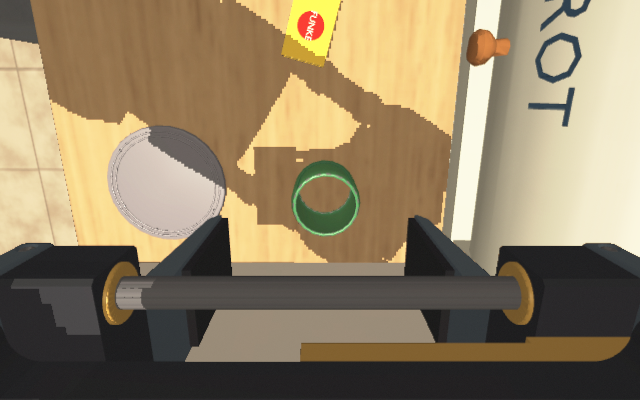

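The wrist view shows the glass mouth centred near (326,204), the grey mat at (167,183) and the bread bin's front along column ~470, with its knob at (488,47). Measuring the glass and the bin clearance.

Run:
```python
from h import *
c=np.load("c6.npy",allow_pickle=True).item(); im=cv2.imread("pics/w6.png")
o=np.array([276,150]); C=im[150:250,276:376]; hsv=cv2.cvtColor(C,cv2.COLOR_BGR2HSV)
b=cv2.inRange(hsv,(45,70,20),(95,255,255)); n,l,st,ce=cv2.connectedComponentsWithStats(b); b=l==1+st[1:,4].argmax()
p=np.argwhere(b)[:,::-1]; print(p.min(0)+o,p.max(0)+o)
# bottom half of hull = top ring's near edge (rows below 205)
h=cv2.convexHull(p.astype(np.float32))[:,0]+o; q=h[h[:,1]>198]; e=cv2.fitEllipse(q.astype(np.float32)); print(e, onz(c,*e[0],.055))
print("ring left/right",onz(c,p[:,0].min()+o[0],204,.055),onz(c,p[:,0].max()+o[0]+1,204,.055),"near edge",onz(c,326,p[:,1].max()+o[1]+1,.055))
for v in (30,250):
  for u in (460,475): print("bin",u,v,onz(c,u,v,0.01).round(3))
print("knob tip",onz(c,470,47,.05).round(3),onz(c,470,47,.1).round(3))
```

```text
[292 161] [359 235]
((325.19580078125, 201.1437530517578), (67.66150665283203, 68.98162078857422), 4.579763889312744) [ 0.59543451 -0.3184472   0.055     ]
ring left/right [ 0.56891756 -0.32088994  0.055     ] [ 0.62326313 -0.32077784  0.055     ] near edge [ 0.59631338 -0.3483565   0.055     ]
bin 460 30 [ 0.705 -0.186  0.01 ]
bin 475 30 [ 0.718 -0.186  0.01 ]
bin 460 250 [ 0.727 -0.381  0.01 ]
bin 475 250 [ 0.742 -0.381  0.01 ]
knob tip [ 0.699 -0.203  0.05 ] [ 0.679 -0.209  0.1  ]
```

Request:
carry_out([
  {"slide": [-0.009,0.0055,0.02],"twist": 0,"claw": 0},
  {"slide": [0,0,0.035],"twist": 0,"claw": 0},
  {"slide": [0,0,0.025],"twist": 0,"claw": 0},
  {"slide": [0,0,0],"twist": 0,"claw": 0},
  {"slide": [0,0,0],"twist": 0,"claw": 0},
], grip_force=15)

```text
time_s: 15.4
tool_pos: [0.5958, -0.3199, 0.0955]
tcp_rot: [-0.001, 0.706, 0.708, -0.0]
contact_force: [0.2, -0.4, 0.2]
gripper_width: 1.001
gripper_force: 0.0
```

Request:
carry_out([
  {"slide": [0,0,0.02],"twist": 0,"claw": 0},
  {"slide": [0,0,0.025],"twist": 0,"claw": 0},
  {"slide": [0,0,0.016],"twist": 0,"claw": 0},
  {"slide": [0,0,0],"twist": 0,"claw": 0},
  {"slide": [0,0,0],"twist": 0,"claw": 0},
])

```text
time_s: 15.82
tool_pos: [0.5969, -0.3213, 0.0366]
tcp_rot: [0.001, 0.707, 0.708, 0.0]
contact_force: [-0.4, -0.8, 0.2]
gripper_width: 0.997
gripper_force: 0.0
```

Request:
carry_out([
  {"slide": [0,0,0],"twist": 0,"claw": 0.3},
  {"slide": [0,0,0],"twist": 0,"claw": 1},
  {"slide": [0,0,0],"twist": 0,"claw": 1},
  {"slide": [0,0,0],"twist": 0,"claw": 1},
  {"slide": [0,0,0],"twist": 0,"claw": 1},
])

```text
time_s: 16.23
tool_pos: [0.5963, -0.3215, 0.0356]
tcp_rot: [0.0, 0.707, 0.707, 0.0]
contact_force: [-0.5, 0.3, 0.3]
gripper_width: 0.665
gripper_force: 0.0
```

Request:
carry_out([
  {"slide": [0,0,0],"twist": 0,"claw": 1},
  {"slide": [0,0,0],"twist": 0,"claw": 1},
  {"slide": [0,0,0],"twist": 0,"claw": 1},
])

```text
time_s: 16.48
tool_pos: [0.5963, -0.3215, 0.0354]
tcp_rot: [0.0, 0.707, 0.707, 0.0]
contact_force: [-1.8, 0.6, 5.5]
gripper_width: 0.624
gripper_force: 15.0
```

Request:
carry_out([
  {"slide": [0,0,-0.01],"twist": 0,"claw": 1},
  {"slide": [0,0,-0.03],"twist": 0,"claw": 1},
  {"slide": [0,0,-0.035],"twist": 0,"claw": 1},
  {"slide": [0.015,0,-0.025],"twist": 0,"claw": 1},
  {"slide": [0.03,0,-0.01],"twist": 0,"claw": 1},
], grip_force=20)

```text
time_s: 16.9
tool_pos: [0.5976, -0.2794, 0.1495]
tcp_rot: [0.003, 0.708, 0.707, 0.001]
contact_force: [0.8, -0.7, -0.5]
gripper_width: 0.623
gripper_force: 20.0
```

Request:
carry_out([
  {"slide": [0.04,0,0],"twist": 0,"claw": 1},
  {"slide": [0.04,0,0],"twist": 0,"claw": 1},
  {"slide": [0.04,0,0],"twist": 0,"claw": 1},
  {"slide": [0.04,0,0],"twist": 0,"claw": 1},
  {"slide": [0.04,0,0],"twist": 0,"claw": 1},
])

```text
time_s: 17.32
tool_pos: [0.5955, -0.0746, 0.1456]
tcp_rot: [0.0, 0.707, 0.707, 0.0]
contact_force: [1.5, -0.7, -1.7]
gripper_width: 0.623
gripper_force: 20.0
```

Request:
carry_out([
  {"slide": [0.04,0,0],"twist": 0,"claw": 1},
  {"slide": [0.04,0,0],"twist": 0,"claw": 1},
  {"slide": [0.04,0,0],"twist": 0,"claw": 1},
  {"slide": [0.04,0,0],"twist": 0,"claw": 1},
  {"slide": [0.04,0.004,0],"twist": 0,"claw": 1},
])

```text
time_s: 17.73
tool_pos: [0.5988, 0.1256, 0.1456]
tcp_rot: [-0.0, 0.707, 0.707, -0.0]
contact_force: [1.9, -0.8, -0.9]
gripper_width: 0.621
gripper_force: 20.0
```

Request:
carry_out([
  {"slide": [0.04,0,0],"twist": 0,"claw": 1},
  {"slide": [0.03,0,0],"twist": 0,"claw": 1},
  {"slide": [0.02,0,0],"twist": 0,"claw": 1},
  {"slide": [0.01,0,0],"twist": 0,"claw": 1},
  {"slide": [0,0,0],"twist": 0,"claw": 1},
])

```text
time_s: 18.15
tool_pos: [0.5993, 0.2256, 0.1453]
tcp_rot: [-0.0, 0.706, 0.708, 0.0]
contact_force: [0.5, 0.1, -0.9]
gripper_width: 0.622
gripper_force: 20.0
```

Request:
carry_out([
  {"slide": [0,0,0],"twist": 0,"claw": 1},
  {"slide": [0,0,0],"twist": 0,"claw": 1},
  {"slide": [0,0,0],"twist": 0,"claw": 1},
])

```text
time_s: 18.4
tool_pos: [0.5997, 0.2223, 0.1451]
tcp_rot: [0.0, 0.707, 0.707, -0.0]
contact_force: [-0.3, 0.7, -1.3]
gripper_width: 0.622
gripper_force: 20.0
```

Run:
```python
from h import *
s=robot.get_state(); print(s["tool_pos"],s["gripper_width"]); c=eyes.calibration("wrist"); im0=eyes.capture("wrist")
cv2.imwrite("pics/w7.png",im0); np.save("c7.npy",c,allow_pickle=True); print(pix(c,s["tool_pos"]+[0,0,.0196]))
```

```text
[0.59970483 0.22231613 0.1451436 ] 0.6220519112090739
[319.60476061 283.34440365]
```

View pics/w7.png

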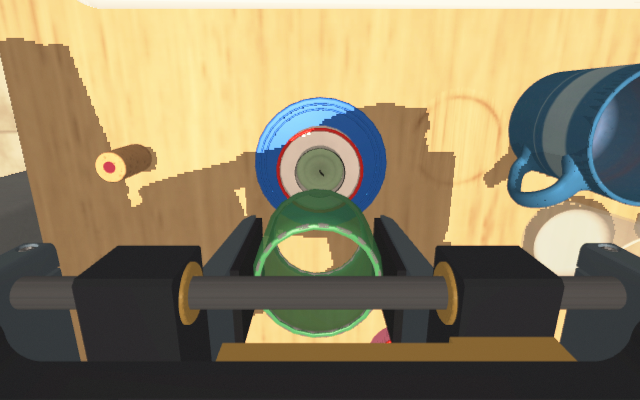

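The held glass's mouth is centred near (319,281), with the dish and tea light ahead at (320,171). The glass sits about 1 mm off the jaw centre. Moving over and lowering.

Request:
carry_out([
  {"slide": [0.01,0.001,0],"twist": 0,"claw": 1},
  {"slide": [0.007,0,0.01],"twist": 0,"claw": 1},
  {"slide": [0,0,0.015],"twist": 0,"claw": 1},
  {"slide": [0,0,0],"twist": 0,"claw": 1},
  {"slide": [0,0,0],"twist": 0,"claw": 1},
])

```text
time_s: 18.87
tool_pos: [0.5999, 0.2409, 0.119]
tcp_rot: [-0.001, 0.707, 0.708, -0.001]
contact_force: [0.8, -0.3, -1.1]
gripper_width: 0.617
gripper_force: 20.0
```

Request:
carry_out([
  {"slide": [0,0,0],"twist": 0,"claw": 1},
  {"slide": [0,0,0],"twist": 0,"claw": 1},
])

```text
time_s: 19.03
tool_pos: [0.6009, 0.2408, 0.1206]
tcp_rot: [0.0, 0.707, 0.707, 0.0]
contact_force: [0.8, 0.7, -1.3]
gripper_width: 0.624
gripper_force: 20.0
```

Request:
carry_out([
  {"slide": [-0.001,0,0.015],"twist": 0,"claw": 1},
  {"slide": [0,0,0.018],"twist": 0,"claw": 1},
  {"slide": [0,0,0.01],"twist": 0,"claw": 1},
  {"slide": [0,0,0],"twist": 0,"claw": 1},
  {"slide": [0,0,0],"twist": 0,"claw": 1},
])

```text
time_s: 19.45
tool_pos: [0.6005, 0.2396, 0.0771]
tcp_rot: [-0.0, 0.707, 0.707, -0.0]
contact_force: [0.0, 0.6, -0.4]
gripper_width: 0.623
gripper_force: 20.0
```

Request:
carry_out([
  {"slide": [0,0,0.005],"twist": 0,"claw": 1},
  {"slide": [0,0,0.005],"twist": 0,"claw": 1},
  {"slide": [0,0,0.004],"twist": 0,"claw": 1},
  {"slide": [0,0,0.002],"twist": 0,"claw": 1},
  {"slide": [0,0,0],"twist": 0,"claw": 1},
])

```text
time_s: 19.87
tool_pos: [0.6003, 0.2395, 0.0605]
tcp_rot: [-0.0, 0.707, 0.707, -0.0]
contact_force: [0.5, -0.1, -1.0]
gripper_width: 0.619
gripper_force: 20.0
```

Request:
carry_out([
  {"slide": [0,0,0.002],"twist": 0,"claw": 1},
  {"slide": [0,0,0],"twist": 0,"claw": 1},
  {"slide": [0,0,0],"twist": 0,"claw": 1},
])

```text
time_s: 20.12
tool_pos: [0.6006, 0.2396, 0.0591]
tcp_rot: [0.0, 0.707, 0.707, 0.0]
contact_force: [0.1, -0.7, -1.0]
gripper_width: 0.621
gripper_force: 20.0
```

Request:
carry_out([
  {"slide": [0,0,0.002],"twist": 0,"claw": 1},
  {"slide": [0,0,0],"twist": 0,"claw": 1},
  {"slide": [0,0,0.001],"twist": 0,"claw": 1},
  {"slide": [0,0,0],"twist": 0,"claw": 1},
  {"slide": [0,0,0],"twist": 0,"claw": 1},
])

```text
time_s: 20.53
tool_pos: [0.6005, 0.2396, 0.056]
tcp_rot: [-0.0, 0.707, 0.707, -0.0]
contact_force: [0.4, -0.3, -1.0]
gripper_width: 0.622
gripper_force: 20.0
```

Request:
carry_out([
  {"slide": [0,0,0.0006],"twist": 0,"claw": 1},
  {"slide": [0,0,0],"twist": 0,"claw": 0.42},
  {"slide": [0,0,0],"twist": 0,"claw": 0.3},
  {"slide": [0,0,0],"twist": 0,"claw": 0},
  {"slide": [0,0,0],"twist": 0,"claw": 0},
])

```text
time_s: 20.95
tool_pos: [0.6006, 0.2396, 0.0555]
tcp_rot: [0.0, 0.707, 0.707, 0.0]
contact_force: [0.2, 0.7, 0.0]
gripper_width: 0.808
gripper_force: 0.0
```

Request:
carry_out([
  {"slide": [0,0,0],"twist": 0,"claw": 0},
  {"slide": [0,0,0],"twist": 0,"claw": 0},
  {"slide": [0,0,-0.02],"twist": 0,"claw": 0},
  {"slide": [0,0,-0.035],"twist": 0,"claw": 0},
  {"slide": [0,0,-0.035],"twist": 0,"claw": 0},
])

```text
time_s: 21.37
tool_pos: [0.5997, 0.2393, 0.1455]
tcp_rot: [-0.001, 0.707, 0.707, -0.001]
contact_force: [0.5, 1.0, 0.2]
gripper_width: 0.997
gripper_force: 0.0
```

Request:
carry_out([
  {"slide": [0,0,-0.03],"twist": 0,"claw": 0},
  {"slide": [0,0,-0.015],"twist": 0,"claw": 0},
  {"slide": [0,0,0],"twist": 0,"claw": 0},
  {"slide": [0,0,0],"twist": 0,"claw": 0},
  {"slide": [0,0,0],"twist": 0,"claw": 0},
])

```text
time_s: 21.78
tool_pos: [0.6, 0.2395, 0.1894]
tcp_rot: [-0.0, 0.707, 0.707, -0.001]
contact_force: [0.3, -1.5, -0.5]
gripper_width: 1.001
gripper_force: 0.0
```

Run:
```python
from h import *
s=robot.get_state(); print(s["tool_pos"]); c=eyes.calibration("wrist"); im0=eyes.capture("wrist")
np.save("c8.npy",c,allow_pickle=True); u,v=pix(c,(.6005,.2405,.075)).astype(int); print(u,v)
C=im0[v-70:v+70,u-80:u+80]; cv2.imwrite("pics/w8.png",cv2.resize(C,None,fx=4,fy=4)); o=np.array([u-80,v-70])
b=cv2.inRange(cv2.cvtColor(C,cv2.COLOR_BGR2HSV),(45,70,20),(95,255,255)); n,l,st,ce=cv2.connectedComponentsWithStats(b); p=np.argwhere(l==1+st[1:,4].argmax())[:,::-1]+o
lo,hi=p.min(0),p.max(0)+1; print(lo,hi); y=onz(c,(lo[0]+hi[0])/2,hi[1],.075)[1]+.0270
print("x",onz(c,(lo[0]+hi[0])/2,v,.075)[0],"width",onz(c,hi[0],v,.075)[0]-onz(c,lo[0],v,.075)[0],"y~",y)
```

```text
[0.59998204 0.23947423 0.18943575]
319 192
[284 150] [355 226]
x 0.6004298514415423 width 0.055001109670224424 y~ 0.2398745928994434
```

View pics/w8.png

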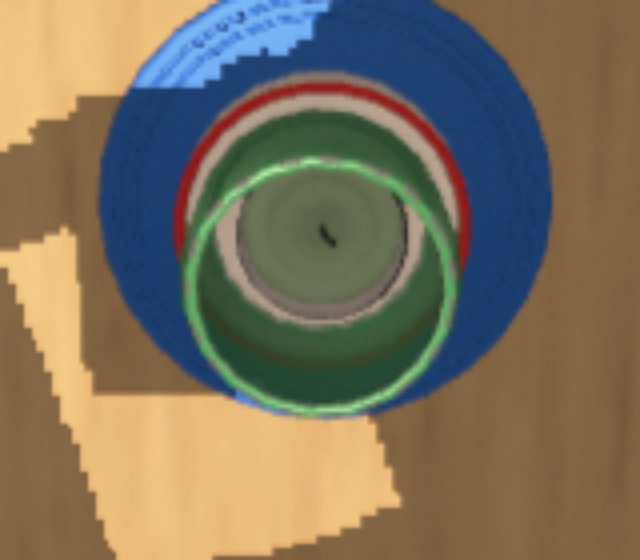

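The glass stands inside the rim around the tea light, upright, with its mouth ring at about (319,192). Now for the cap.

Request:
carry_out([
  {"slide": [-0.02,-0.024,0],"twist": 0,"claw": 0},
  {"slide": [-0.025,-0.03,0],"twist": 0,"claw": 0},
  {"slide": [-0.026,-0.03,0],"twist": 0,"claw": 0},
  {"slide": [-0.026,-0.03,0],"twist": 0,"claw": 0},
  {"slide": [-0.02,-0.025,0.01],"twist": 0,"claw": 0},
])

```text
time_s: 22.25
tool_pos: [0.4595, 0.1212, 0.1803]
tcp_rot: [-0.0, 0.707, 0.708, -0.0]
contact_force: [0.8, -0.2, -0.0]
gripper_width: 0.999
gripper_force: 0.0
```

Request:
carry_out([
  {"slide": [-0.014,-0.016,0.01],"twist": 0,"claw": 0},
  {"slide": [0,0,0.01],"twist": 0,"claw": 0},
  {"slide": [0,0,0],"twist": 0,"claw": 0},
  {"slide": [0,0,0],"twist": 0,"claw": 0},
  {"slide": [0,0,0],"twist": 0,"claw": 0},
])

```text
time_s: 22.67
tool_pos: [0.4463, 0.1088, 0.1604]
tcp_rot: [-0.0, 0.707, 0.708, -0.0]
contact_force: [-0.1, 0.9, -0.5]
gripper_width: 0.998
gripper_force: 0.0
```

Run:
```python
from h import *
s=robot.get_state(); print(s["tool_pos"]); c=eyes.calibration("wrist"); im0=eyes.capture("wrist")
np.save("c9.npy",c,allow_pickle=True); cv2.imwrite("pics/w9f.png",im0); u,v=pix(c,(.444,.108,.02)).astype(int); print(u,v)
C=im0[v-70:v+70,u-80:u+80]; cv2.imwrite("pics/w9.png",cv2.resize(C,None,fx=4,fy=4)); o=np.array([u-80,v-70])
hsv=cv2.cvtColor(C,cv2.COLOR_BGR2HSV)
b=((hsv[...,1]>95)&(hsv[...,2]>110)).astype(np.uint8); b[:45]=0;b[95:]=0;b[:,:55]=0;b[:,105:]=0
n,l,st,ce=cv2.connectedComponentsWithStats(b); i=1+st[1:,4].argmax(); print("knob",st[i][:4]+[*o,0,0],ce[i]+o, onz(c,*(ce[i]+o),.026))
```

```text
[0.44628217 0.10877424 0.16041754]
315 186
knob [305 174  21  25] [314.6969697  186.34265734] [0.44295217 0.10962383 0.026     ]
```

View pics/w9.png

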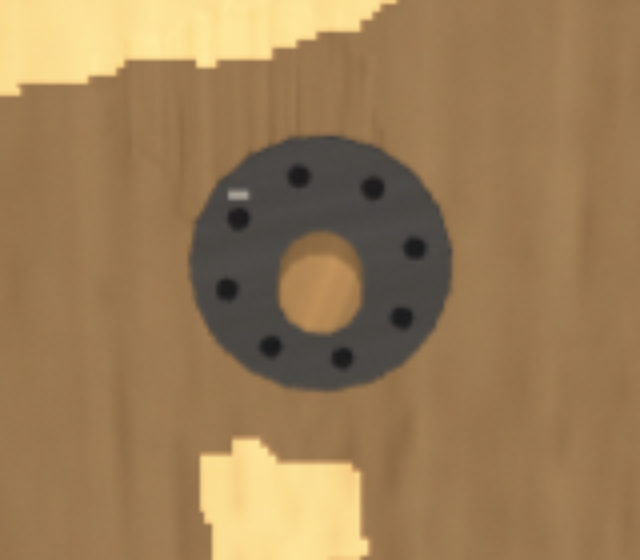

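The cap's disc is centred at about (315,181.5) and its knob top at about (315,189).

Run:
```python
from h import *
c=np.load("c9.npy",allow_pickle=True).item(); print(onz(c,315,189.2,.032),onz(c,315,181.5,.010))
```

```text
[0.44324838 0.10880619 0.032     ] [0.44308176 0.10976254 0.01      ]
```

Request:
carry_out([
  {"slide": [0.0005,-0.003,0.02],"twist": 0,"claw": 0},
  {"slide": [0,0,0.035],"twist": 0,"claw": 0},
  {"slide": [0,0,0.035],"twist": 0,"claw": 0},
  {"slide": [0,0,0.02],"twist": 0,"claw": 0.4},
  {"slide": [0,0,0],"twist": 0,"claw": 0.4},
], grip_force=15)

```text
time_s: 23.13
tool_pos: [0.4415, 0.1091, 0.0475]
tcp_rot: [-0.001, 0.707, 0.708, -0.002]
contact_force: [-1.3, 0.5, -0.4]
gripper_width: 0.884
gripper_force: 0.0
```

Request:
carry_out([
  {"slide": [0,0,0.008],"twist": 0,"claw": 0.5},
  {"slide": [0,0,0.006],"twist": 0,"claw": 0.5},
  {"slide": [0,0,0],"twist": 0,"claw": 0.5},
  {"slide": [0,0,0],"twist": 0,"claw": 0.5},
  {"slide": [0,0,0],"twist": 0,"claw": 0.5},
])

```text
time_s: 23.55
tool_pos: [0.4433, 0.109, 0.0372]
tcp_rot: [0.0, 0.707, 0.707, 0.001]
contact_force: [-0.3, -0.2, -0.7]
gripper_width: 0.523
gripper_force: 0.0
```

Request:
carry_out([
  {"slide": [0,0,0.005],"twist": 0,"claw": 0.5},
  {"slide": [0,0,0],"twist": 0,"claw": 0.6},
  {"slide": [0,0,0],"twist": 0,"claw": 1},
  {"slide": [0,0,0],"twist": 0,"claw": 1},
  {"slide": [0,0,0],"twist": 0,"claw": 1},
])

```text
time_s: 23.97
tool_pos: [0.4427, 0.109, 0.0315]
tcp_rot: [0.0, 0.707, 0.707, 0.0]
contact_force: [0.6, 0.1, 0.1]
gripper_width: 0.234
gripper_force: 0.0
```

Request:
carry_out([
  {"slide": [0,0,0],"twist": 0,"claw": 1},
  {"slide": [0,0,0],"twist": 0,"claw": 1},
  {"slide": [0,0,0],"twist": 0,"claw": 1},
  {"slide": [0,0,0],"twist": 0,"claw": 1},
])

```text
time_s: 24.3
tool_pos: [0.4428, 0.109, 0.0315]
tcp_rot: [0.0, 0.707, 0.707, 0.0]
contact_force: [0.8, 0.3, 1.9]
gripper_width: 0.191
gripper_force: 15.0
```

Request:
carry_out([
  {"slide": [0,0,-0.01],"twist": 0,"claw": 1},
  {"slide": [0,0,-0.03],"twist": 0,"claw": 1},
  {"slide": [0,0,-0.035],"twist": 0,"claw": 1},
  {"slide": [0,0,-0.035],"twist": 0,"claw": 1},
  {"slide": [0.015,0.018,-0.02],"twist": 0,"claw": 1},
], grip_force=20)

```text
time_s: 24.72
tool_pos: [0.4583, 0.1228, 0.1643]
tcp_rot: [-0.0, 0.707, 0.707, -0.001]
contact_force: [2.1, 0.8, -1.4]
gripper_width: 0.189
gripper_force: 20.0
```

Request:
carry_out([
  {"slide": [0.024,0.03,0],"twist": 0,"claw": 1},
  {"slide": [0.025,0.03,0],"twist": 0,"claw": 1},
  {"slide": [0.025,0.03,0],"twist": 0,"claw": 1},
  {"slide": [0.022,0.026,0],"twist": 0,"claw": 1},
  {"slide": [0.015,0.018,0],"twist": 0,"claw": 1},
])

```text
time_s: 25.13
tool_pos: [0.5964, 0.2372, 0.1612]
tcp_rot: [0.0, 0.707, 0.708, 0.0]
contact_force: [-1.0, -0.7, -0.5]
gripper_width: 0.189
gripper_force: 20.0
```

Request:
carry_out([
  {"slide": [0.005,0.006,0],"twist": 0,"claw": 1},
  {"slide": [0,0,0],"twist": 0,"claw": 1},
  {"slide": [0,0,0],"twist": 0,"claw": 1},
  {"slide": [0,0,0],"twist": 0,"claw": 1},
  {"slide": [0,0,0],"twist": 0,"claw": 1},
])

```text
time_s: 25.55
tool_pos: [0.5997, 0.2393, 0.1615]
tcp_rot: [-0.0, 0.707, 0.707, -0.0]
contact_force: [-0.2, 0.6, -1.5]
gripper_width: 0.187
gripper_force: 20.0
```

Run:
```python
from h import *
s=robot.get_state(); print(s["tool_pos"],s["tcp_rot"]); c=eyes.calibration("wrist"); im0=eyes.capture("wrist")
np.save("c10.npy",c,allow_pickle=True); cv2.imwrite("pics/w10.png",im0); print(pix(c,s["tool_pos"]-[0,0,.0215]),pix(c,(.6005,.24,.075)))
```

```text
[0.59965237 0.2392832  0.16149545] [-1.61311292e-04  7.06942252e-01  7.07271150e-01 -3.83050222e-04]
[319.24679279 242.83193178] [320.16269491 203.981525  ]
```

View pics/w10.png

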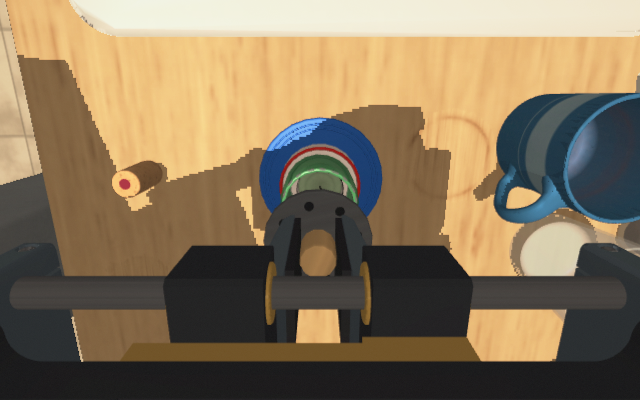

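The cap is held level, with its disc centred at about (318,242) as predicted. The glass and dish lie just beyond. Lowering with a 1 mm correction.

Request:
carry_out([
  {"slide": [0.0005,0.001,0.015],"twist": 0,"claw": 1},
  {"slide": [0,0,0.015],"twist": 0,"claw": 1},
  {"slide": [0,0,0.012],"twist": 0,"claw": 1},
  {"slide": [0,0,0],"twist": 0,"claw": 1},
  {"slide": [0,0,0],"twist": 0,"claw": 1},
])

```text
time_s: 26.02
tool_pos: [0.6011, 0.2403, 0.1192]
tcp_rot: [-0.0, 0.707, 0.707, -0.001]
contact_force: [-0.2, 0.0, -0.6]
gripper_width: 0.189
gripper_force: 20.0
```

Request:
carry_out([
  {"slide": [0,0,0.005],"twist": 0,"claw": 1},
  {"slide": [0,0,0.003],"twist": 0,"claw": 1},
  {"slide": [0,0,0.003],"twist": 0,"claw": 1},
  {"slide": [0,0,0],"twist": 0,"claw": 1},
  {"slide": [0,0,0],"twist": 0,"claw": 1},
])

```text
time_s: 26.43
tool_pos: [0.6016, 0.2407, 0.1085]
tcp_rot: [-0.0, 0.707, 0.707, -0.0]
contact_force: [-0.5, 0.0, -0.6]
gripper_width: 0.191
gripper_force: 20.0
```

Request:
carry_out([
  {"slide": [-0.0005,-0.0005,0.002],"twist": 0,"claw": 1},
  {"slide": [0,0,0.002],"twist": 0,"claw": 1},
  {"slide": [0,0,0.001],"twist": 0,"claw": 1},
  {"slide": [0,0,0.001],"twist": 0,"claw": 1},
  {"slide": [0,0,0],"twist": 0,"claw": 1},
])

```text
time_s: 26.85
tool_pos: [0.601, 0.2401, 0.1022]
tcp_rot: [-0.0, 0.707, 0.707, -0.0]
contact_force: [-0.1, -0.2, -0.9]
gripper_width: 0.188
gripper_force: 20.0
```

Request:
carry_out([
  {"slide": [0,0,0.0007],"twist": 0,"claw": 1},
  {"slide": [0,0,0],"twist": 0,"claw": 1},
  {"slide": [0,0,0],"twist": 0,"claw": 1},
])

```text
time_s: 27.1
tool_pos: [0.6011, 0.2401, 0.1017]
tcp_rot: [-0.0, 0.707, 0.707, 0.0]
contact_force: [-0.4, -0.6, -1.7]
gripper_width: 0.191
gripper_force: 20.0
```

Request:
carry_out([
  {"slide": [0,0,0],"twist": 0,"claw": 0.7},
  {"slide": [0,0,0],"twist": 0,"claw": 0.6},
  {"slide": [0,0,0],"twist": 0,"claw": 0.5},
  {"slide": [0,0,0],"twist": 0,"claw": 0.4},
  {"slide": [0,0,0],"twist": 0,"claw": 0.4},
])

```text
time_s: 27.52
tool_pos: [0.6011, 0.2401, 0.1018]
tcp_rot: [0.0, 0.707, 0.707, 0.0]
contact_force: [0.4, 0.2, -0.4]
gripper_width: 0.522
gripper_force: 0.0
```

Request:
carry_out([
  {"slide": [0,0,-0.01],"twist": 0,"claw": 0.4},
  {"slide": [0,0,-0.03],"twist": 0,"claw": 0.2},
  {"slide": [0,0,-0.035],"twist": 0,"claw": 0},
  {"slide": [0,0,-0.035],"twist": 0,"claw": 0},
  {"slide": [0,0,-0.01],"twist": 0,"claw": 0},
])

```text
time_s: 27.93
tool_pos: [0.603, 0.2407, 0.2281]
tcp_rot: [0.002, 0.707, 0.707, 0.003]
contact_force: [0.6, 0.0, 1.0]
gripper_width: 0.859
gripper_force: 0.0
```

Request:
carry_out([
  {"slide": [0,0,0],"twist": 0,"claw": 0},
  {"slide": [0,0,0],"twist": 0,"claw": 0},
  {"slide": [0,0,0],"twist": 0,"claw": 0},
])

```text
time_s: 28.18
tool_pos: [0.6005, 0.2399, 0.2208]
tcp_rot: [-0.0, 0.707, 0.707, -0.001]
contact_force: [-0.1, -0.1, -1.0]
gripper_width: 1.0
gripper_force: 0.0
```

Run:
```python
from h import *
c=eyes.calibration("wrist"); w=eyes.capture("wrist"); s=eyes.capture("scene"); cs=eyes.calibration("scene")
u,v=pix(c,(.6008,.24,.08)).astype(int); print("expect disc top",pix(c,(.6005,.24,.080))-[u-75,v-75],"knob top",pix(c,(.6005,.24,.102))-[u-75,v-75])
a,b=pix(cs,(.6,.24,.05)).astype(int)
cv2.imwrite("pics/w11.png",np.hstack([cv2.resize(w[v-75:v+75,u-75:u+75],(390,390)),cv2.resize(s[b-65:b+65,a-65:a+65],(390,390))]))
```

```text
expect disc top [74.96654877 75.23122971] knob top [75.01452736 82.29914401]
```

View pics/w11.png

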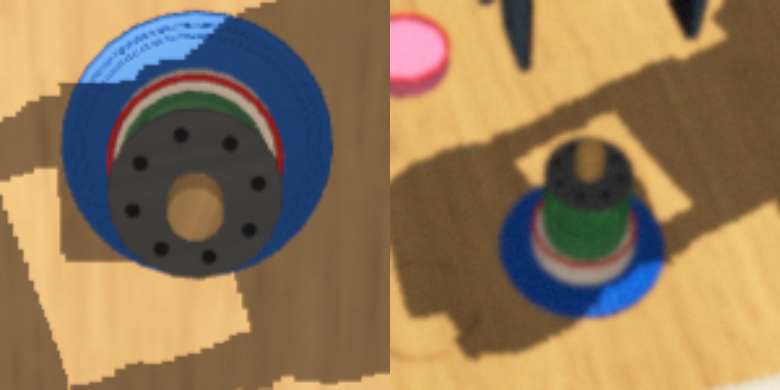

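The cap's disc is centred at about (195,194)/2.6 = (75,74.6), matching the expected (75,75). The scene view shows it flat on the glass, so I'm handing in.

```bash
python3 -c "
from rig import robot
print(robot.finish_job())"
```

```text
the job is handed in; nothing more can be done
None
```

The lantern stands on the blue mat with dish, tea light, glass and seated cap each within about 3 mm of centre by camera, gripper clear and bystanders untouched; it was handed in at about 28 s, and no verdict was returned.

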